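# Wake the code reader and hold a reagent cassette over its window

### The job

First press the yellow treadle all the way down to its stop to wake the code reader. Then lift the orange reagent cassette out of the blue tray by its fin, carry it over the bottles and hold it level over the reader's dark window, centred, its long side along the window's long side, its underside about a centimetre above the glass; it must never touch the reader. Finish still holding it there, motionless, and leave everything else standing where it is.

Things in the scene. Friction and masses are not known exactly. Their poses are not given: they have to be found in the camera images.
- treadle (a joint): angle of the spring treadle (rad): 0 = up at rest, 0.25 = fully down at its stop. The spring is preloaded: at the rubber pad it takes about 4 N to start moving and 8 N at the stop, and it comes up again when let go.
- treadle_pad (a point): the point to press: centre of the black rubber pad (44 x 70 mm) on top of the yellow treadle plate (100 mm long, 76 mm wide, 8 mm thick), 80 mm from the hinge. About 48 mm above the table at rest, 29 mm with the treadle fully down; it moves with the treadle.
- treadle_base: fixed dark steel base of the treadle, 125 x 90 mm, 10 mm thick, in front of the bottle stand. Origin on the table under the hinge, x along the treadle from the free (raised) end to the hinge, hinge axis along y, 18 mm above the table. The free end with the rubber pad lies on the -x side.
- cassette_orange: the cassette to carry: white block 70 (x) x 36 (y) x 40 mm with orange labels, an orange lid plate on it up to 46 mm, and on the lid an upright orange fin 40 mm long (x), 14 mm thick (y), from 46 to 84 mm above the underside, to be gripped across its thickness. About 0.12 kg. Its code is on the underside. Origin at the centre of the underside, x along the long side, z up.
- cassette_blue: a second cassette, same shape and size, blue instead of orange; it stands beside the orange one in the tray (about 100 mm between centres), on either side. Leave it alone. Origin at the centre of its underside.
- tray: fixed dark blue open tray, outside 120 (x) x 200 (y) x 35 mm high, walls and floor 5 mm; both cassettes stand in it, long sides along its x. It may stand to the left or the right of the bottles, the reader on the other side. Origin at the centre of its underside.
- reader: fixed flat code reader, cream on blue, 200 x 130 mm, top face 34 mm above the table, with a small sloped display up to 55 mm high at its +x end (from x = 80 mm on). Origin on the table under the centre of the window; x along the window's long side.
- reader_window (a point): centre of the top face of the reader's dark glass window (90 mm in x, 56 mm in y, framed by a green line), 36 mm above the table; same axes as the reader.
- stand: fixed aluminium bottle stand in the middle of the table, 210 (x) x 70 (y) x 40 mm high, with three bottles in a row on it; the highest reaches 155 mm above the table. Origin at the centre of its underside.
- bottle_white: white bottle, 40 mm diameter, 105 mm high, standing at rest; on the stand. Leave it alone. Origin at the centre of its underside, z up.
- bottle_amber: amber bottle with a red cap, 46 mm diameter, 115 mm high, standing at rest; on the stand, in the row's middle. Leave it alone. Origin at the centre of its underside, z up.
- bottle_green: white bottle with a green cap, 40 mm diameter, 95 mm high, standing at rest; on the stand. Leave it alone. Origin at the centre of its underside, z up.
- specimen_cup: clear specimen cup with a red lid, 60 mm diameter, 70 mm high, standing at rest; on the table, behind. Leave it alone. Origin at the centre of its underside, z up.
- dropper: small white bottle with a blue label, 36 mm diameter, 85 mm high, standing at rest; on the table, behind. Leave it alone. Origin at the centre of its underside, z up.

How it is judged:
On the way, in this order (a step that is already met when the one before it is completed fails the run):
1. the treadle is pressed down to its stop (joint above 0.22 rad for 0.2 s) with the orange cassette still in the tray (value of joint treadle above 0.22 rad and z of cassette_orange in the frame of tray below 0.03 m), for 0.2 s.
2. the gripper has lifted the orange cassette clear of the tray (underside 60 mm above the tray's) (z of cassette_orange in the frame of tray above 0.06 m and contact force between the fingers and cassette_orange above 0.5 N), for 0.1 s.
At the end, for the whole second after the job is handed in: Orange cassette held still in the gripper, 3-20 mm above the glass, within 10 mm of the window centre, 8 degrees in direction (either way round) and 6 in tilt, not touching the reader; treadle up; blue cassette within 30 mm, bottles and cup within 25 mm of their starts, all upright (horizontal distance between cassette_orange and reader_window below 0.01 m and z of cassette_orange in the frame of reader_window between 0.003 and 0.02 m and angle between the x axis of cassette_orange and the x axis of reader, either way round below 0.14 rad and angle between cassette_orange's own z axis and vertical below 0.1 rad and linear speed of cassette_orange below 0.02 m/s and angular speed of cassette_orange below 0.15 rad/s and contact force between the fingers and cassette_orange above 0.5 N and contact force between cassette_orange and reader below 0.1 N and value of joint treadle below 0.05 rad and distance of cassette_blue from where it was at the start of the episode below 0.03 m and distance of each of bottle_white, bottle_amber, bottle_green, specimen_cup, dropper from where it was at the start of the episode below 0.025 m and angle between each of bottle_white, bottle_amber, bottle_green, specimen_cup, dropper, cassette_blue's own z axis and vertical below 0.4 rad); the arm keeps its last pose, push and grip.
It fails at once if the orange cassette touches the reader (contact force between cassette_orange and reader above 0.3 N).
It fails at once if a bottle, the cup or the blue cassette is displaced (25 mm, blue cassette 30 mm) or tipped (not (distance of cassette_blue from where it was at the start of the episode below 0.03 m and distance of each of bottle_white, bottle_amber, bottle_green, specimen_cup, dropper from where it was at the start of the episode below 0.025 m and angle between each of bottle_white, bottle_amber, bottle_green, specimen_cup, dropper, cassette_blue's own z axis and vertical below 0.4 rad)).
It also fails if it takes over 64 s, if anything falls off the work surface, if the arm or the gripper's body presses on something with over 40 N, if the wrist force passes 120 N, or if a joint passes its speed limit or range.

### The arm

A 6-joint arm with a two-finger parallel gripper is mounted at the origin on the work surface. World frame = base frame: x ahead of the robot, y to its left, z up, the work surface at z = 0. Lengths are in m, angles in rad, forces in N, time in s.
With the tool pointing down it reaches from about 0.4 to 0.925 m from the base axis. Payload 12.5 kg.
Tool frame: the origin (TCP) lies between the finger pads; the fingertips stand 25 mm ahead of it and the grasp point (between the pads) lies 6 mm ahead of it (r.tip_reach is the distance from the TCP to the fingertips, in m); z points along the fingers, y is the direction in which the jaws open and shut (so a half turn about z gives the same grasp; the last joint's range is limited). The gripper opens to 95 mm and grips with 3 to 60 N. Pads are 20 mm wide; open, the fingers measure 119 mm over their backs; the gripper's body (75 mm by 180 mm) begins 59 mm behind the grasp point.
Start: joints at [-1.245, 0.491, 1.559, -0, 1.092, -0.106], TCP at [0.262, -0.568, 0.213] pointing down, gripper open.
Joint ranges: [-3.1, 3.1], [-0.84, 2.19], [0.05, 2.79], [-1.13, 4.28], [0.06, 2.93], [-2.69, 2.69]. Speed limits (rad/s): [2.22, 2.22, 2.79, 3.14, 3.14, 3.14].

### API

Orientations are given as a unit quaternion [x, y, z, w].
In Python, from station import r, cams, order gives the robot as it stands.
- The arm moves only by the tool arm_command, never from a script. Its argument "increments" is text: rows parted by semicolons, each of 5 numbers parted by spaces: the shift along the tool's x, y, z in m, then the turn about the tool's z in degrees, then the closure in counts, from 0 (fully open) to 255 (shut). In form: dx dy dz turn jaw; .... A call has exactly 8 rows; each row is the pose to reach, as a shift and turn from the pose commanded when the call began, along the tool's axes at that moment; what a row does not reach only later rows make up. A row lasts 1/12 s, in which the tool goes at most 41.7 mm and 7.16 degrees, less where a joint would pass 70% of its speed; a pose out of reach is approached as far as the arm can. A call with a gripper value outside its range is refused whole. The fingers move at their own pace and stop on an object; the grip force is fixed at half the most. Time passes only in rows, so rows that repeat a pose let the fingers close, or fill a call up. It gives the time, the measured TCP pose, the force and the opening at its end, in the units of the state.
- r.get_obs(): the state, without advancing time (a new reading comes with each control period).
- cams.get_image(name): name is "side" or "top" or "wrist"; returns a dict with "frame" (384x512x3 uint8, red, green, blue), "mtx" (3x3 intrinsics, pixels), "R" (3x3) and "t" (3): a world point X has camera coordinates R X + t. Camera axes: x right, y down, z forward; pixel columns grow to the right and rows downward; lengths in m; the calibration is good to about 2 mm. A picture is of the moment at which its call begins. There is no depth.
- order.sign_off(): hands the job in, once; it reports no verdict.
Trained networks look in a picture, given as the dict that the camera call returned (one of the last four; its "shot" number tells which), for a name from the list of things; names that differ only in an ending like _2 or _b are one class to them, and where a whole thing is asked for, a point or a joint stands for the part that bears it (a point fixed in the world has none). Each returns a list of dicts, best first, with "score" (0 to 1); they miss things now and then, are a little off and sometimes report something else, mostly with a low value. They report only what shows in the picture. A call takes as long as a camera call.
- cams.look_for(picture, target): "at" ([x, y, z] in m, in the coordinates of the camera as it stood for that picture, good to about 4 mm: the middle of the surface that is visible of it).
- cams.pinpoint(picture, target): "at" ([x, y, z] in m, in the coordinates of the camera as it stood for that picture, good to about 4 mm: a listed point, or the origin of a listed thing).
The state is a dict: "t": time; "qpos": joint angles; "joint_vel": joint speeds; "tau": joint torques, N m; "position": TCP position; "tool_rot": TCP orientation; "force": force on the tool from outside, world axes, zero at the start; "wrist_torque": the same for the moment, N m; "finger_gap": finger opening in m.
Only numpy, scipy, OpenCV 4.12 (cv2) and the standard library are available. Lean on these libraries where they do the work, as an engineer would, in place of code of your own. Each camera call takes 0.05 s, during which the arm holds its last target. There are 200 camera calls.

## Working session

There is one attempt and no reset: what is moved stays moved. The work goes in short steps, Python scripts to look and compute and a tool call to move; the robot and the scene stay as the last step left them, time stands still between calls to the robot, and variables do not carry over. Pictures are saved under pics/ and viewed, about 8 in all and at most 12, crops included, and the job is handed in when it is done.

Besides the shell and the picture viewer there is one more tool, called after "Emit:" as name(argument=value, ...) on one line, values as JSON. arm_command: Moves the arm, as the interface text tells. Its arguments: {"type":"object","properties":{"increments":{"type":"string"}},"required":["increments"]}

```bash
mkdir -p pics; cat > h.py <<'E'
from station import r, cams, order
import numpy as np, cv2
from scipy.spatial.transform import Rotation as Ro
def W(p,c): return np.array(p['R']).T@(np.array(c)-np.array(p['t']))
def px(p,X):
    c=np.array(p['R'])@np.array(X)+np.array(p['t']); u=np.array(p['mtx'])@c; return u[:2]/u[2]
def save(p,n): cv2.imwrite('pics/'+n+'.png',cv2.cvtColor(p['frame'],cv2.COLOR_RGB2BGR))
def state():
    o=r.get_obs(); R=Ro.from_quat(o['tool_rot']).as_matrix()
    print('t',o['t'],'pos',np.round(o['position'],4),'F',np.round(o['force'],1),'gap',o['finger_gap']); print(np.round(R,3)); return np.array(o['position']),R
E
python3 - <<'E'
from h import *
print(r.tip_reach); state()
ps={}
for n in('top','side'):
    p=cams.get_image(n); save(p,n+'0')
    for t in ['treadle_pad','treadle_base','cassette_orange','cassette_blue','tray','reader','reader_window','stand','bottle_white','bottle_amber','bottle_green','specimen_cup','dropper']:
        for f in ('pinpoint',):
            for d in getattr(cams,f)(p,t)[:2]: print(n,t,round(d['score'],2),np.round(W(p,d['at']),3),np.round(px(p,W(p,d['at']))))
E
```

```text
0.025
t 0.0 pos [ 0.2615 -0.5674  0.212 ] F [0.5 0.4 0.8] gap 0.09519041078684151
[[ 0.908  0.418 -0.   ]
 [ 0.418 -0.908  0.001]
 [ 0.    -0.001 -1.   ]]
top treadle_pad 0.85 [ 0.447 -0.016  0.048] [259. 263.]
top treadle_base 0.87 [ 0.52   0.005 -0.002] [249. 230.]
top treadle_base 0.21 [ 0.547 -0.233 -0.002] [348. 218.]
top cassette_orange 0.64 [ 0.547 -0.285  0.006] [370. 218.]
top cassette_blue 0.75 [ 0.553 -0.191  0.005] [331. 215.]
top tray 0.68 [ 0.547 -0.238 -0.001] [350. 218.]
top reader 0.92 [ 0.591  0.264 -0.002] [141. 201.]
top reader_window 0.63 [0.593 0.264 0.031] [138. 199.]
top stand 0.6 [0.674 0.01  0.007] [247. 165.]
top bottle_white 0.8 [0.607 0.    0.04 ] [251. 193.]
top bottle_amber 0.59 [0.671 0.015 0.036] [245. 165.]
top bottle_green 0.71 [0.747 0.019 0.038] [243. 133.]
top specimen_cup 0.61 [ 0.776 -0.13  -0.002] [305. 124.]
top dropper 0.49 [ 0.769  0.125 -0.001] [200. 127.]
top dropper 0.23 [ 0.521  0.002 -0.002] [251. 229.]
side treadle_pad 0.77 [ 0.445 -0.015  0.049] [313. 219.]
side treadle_pad 0.16 [0.672 0.008 0.043] [226. 201.]
side treadle_base 0.56 
[... 195 characters left out ...]
 166.]
side tray 0.47 [0.673 0.009 0.038] [226. 202.]
side reader 0.84 [0.592 0.264 0.002] [211. 300.]
side reader_window 0.95 [0.597 0.267 0.035] [208. 292.]
side stand 0.66 [0.671 0.004 0.001] [228. 210.]
side stand 0.28 [0.596 0.265 0.037] [208. 291.]
side bottle_white 0.83 [0.607 0.003 0.042] [250. 207.]
side bottle_white 0.33 [ 0.445 -0.014  0.05 ] [312. 219.]
side bottle_amber 0.6 [0.67  0.009 0.038] [227. 203.]
side bottle_amber 0.28 [0.517 0.005 0.001] [282. 228.]
side bottle_green 0.57 [ 0.446 -0.015  0.05 ] [312. 219.]
side specimen_cup 0.93 [ 0.777 -0.131  0.001] [215. 168.]
side specimen_cup 0.48 [ 0.555 -0.191 -0.001] [294. 176.]
side dropper 0.57 [0.768 0.121 0.002] [175. 231.]
```

```bash
python3 -c "
import cv2,numpy as np
a=cv2.imread('pics/top0.png');b=cv2.imread('pics/side0.png');cv2.imwrite('pics/both0.png',cv2.resize(np.vstack([a,b]),(400,600)) if 0 else cv2.resize(np.hstack([a,b]),(800,300)))"
```

```text
(no output)
```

View pics/top0.png

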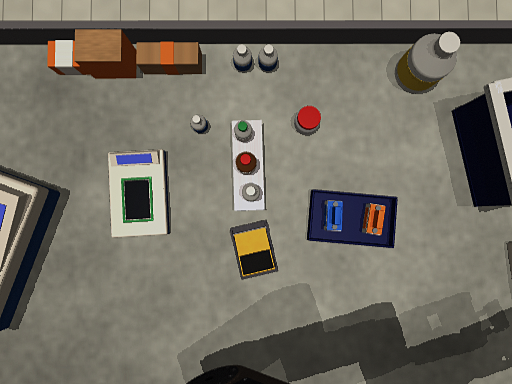

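The top view matches the network fixes: treadle at (254,250), tray at (352,218) with the orange cassette on the right at (375,219), and the reader window at (137,199). Next I'll measure the yaw angles from colour masks and work out the move to the pad.

```bash
cat >> h.py <<'E'
def plane(p,uv,z):
    K=np.linalg.inv(np.array(p['mtx']));R=np.array(p['R']);t=np.array(p['t']);c=-R.T@t
    d=(R.T@K@np.c_[uv,np.ones(len(uv))].T).T
    return (c+d*((z-c[2])/d[:,2])[:,None])[:,:2]
def rect(p,mask,z):
    n,l,s,_=cv2.connectedComponentsWithStats(mask.astype(np.uint8)); i=1+np.argmax(s[1:,4])
    v,u=np.nonzero(l==i); w=plane(p,np.c_[u,v].astype(float),z)
    (c,sz,a)=cv2.minAreaRect((w*1000).astype(np.float32)); return np.array(c)/1000,np.array(sz),a,s[i]
def delta(target,yaw,P=None,R=None):
    if P is None: P,R=state()
    y0=np.degrees(np.arctan2(R[1,0],R[0,0]))
    print('rows d:',np.round(R.T@(np.array(target)-P),4),'turn',round(y0-yaw,2))
E
python3 - <<'E'
from h import *
p=cams.get_image('top'); h=cv2.cvtColor(p['frame'],cv2.COLOR_RGB2HSV); H,S,V=[h[...,i].astype(int) for i in range(3)]
u=np.arange(512)[None,:]+0*H; v=np.arange(384)[:,None]+0*H
box=lambda a,b,c,d:(u>a)&(u<b)&(v>c)&(v<d)
print('orange z.07',rect(p,(H<20)&(S>120)&(V>80)&box(355,395,198,240),0.06))
print('blue',rect(p,(H>95)&(H<125)&(S>100)&(V>100)&box(318,350,195,236),0.06))
print('tray',rect(p,(H>105)&(H<140)&(S>80)&box(300,405,180,255),0.035))
print('window',rect(p,(((H>40)&(H<90)&(S>100))|(V<60))&box(112,160,170,228),0.036))
print('pad',rect(p,(V<45)&box(228,285,215,285),0.048))
print('yellow',rect(p,(H>15)&(H<35)&(S>120)&box(228,285,215,285),0.04))
delta([0.446,-0.0155,0.10],0)
E
```

```text
orange z.07 (array([ 0.54410651, -0.2920043 ]), array([16.06259155, 65.45105743]), 80.03607940673828, array([374, 205,  12,  30, 168], dtype=int32))
blue (array([ 0.5535011 , -0.19828751]), array([15.95570755, 65.80847168]), 89.10014343261719, array([335, 201,   8,  30, 192], dtype=int32))
tray (array([ 0.54678833, -0.23423184]), array([202.94821167, 118.13787079]), 84.55707550048828, array([ 307,  190,   90,   58, 3664], dtype=int32))
window (array([0.59331818, 0.26490363]), array([101.59774017,  69.98218536]), 3.121868133544922, array([ 121,  177,   32,   46, 1199], dtype=int32))
pad (array([ 0.44912277, -0.01032297]), array([41.78962326, 69.55407715]), 13.511366844177246, array([240, 250,  33,  25, 561], dtype=int32))
yellow (array([ 0.4715528 , -0.00528784]), array([98.19391632, 76.90300751]), 12.715103149414062, array([234, 228,  41,  49, 872], dtype=int32))
t 1.45 pos [ 0.2616 -0.5676  0.2126] F [-0.2  0.1  0.3] gap 0.09517262028889338
[[ 0.908  0.418  0.   ]
 [ 0.418 -0.908 -0.   ]
 [ 0.     0.    -1.   ]]
rows d: [ 0.3985 -0.4243  0.1125] turn 24.74
```

View pics/side0.png

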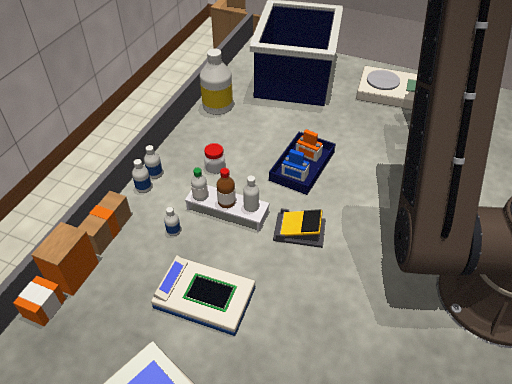

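Both cameras agree on the layout. I'll close the jaws and move over the pad.

Emit:
arm_command(increments="0.199 -0.212 0.03 12 255;0.399 -0.424 0.06 24.7 255;0.399 -0.424 0.06 24.7 255;0.399 -0.424 0.06 24.7 255;0.399 -0.424 0.06 24.7 255;0.399 -0.424 0.06 24.7 255;0.399 -0.424 0.06 24.7 255;0.399 -0.424 0.06 24.7 255")

```text
t: 2.12
position: [0.367, -0.2515, 0.1784]
tool_rot: [1.0, 0.0, 0.0, 0.0]
force: [2.1, -0.2, 0.6]
finger_gap: 0.0473
```

```bash
python3 -c "
from h import *
delta([0.447,-0.0145,0.10],0)"
```

```text
t 2.1167 pos [ 0.367  -0.2515  0.1784] F [ 2.1 -0.2  0.6] gap 0.04728798288631311
[[ 1.     0.     0.001]
 [ 0.    -1.    -0.001]
 [ 0.001  0.001 -1.   ]]
rows d: [ 0.08   -0.237   0.0783] turn 0.01
```

Emit:
arm_command(increments="0.08 -0.237 0.05 0 255;0.08 -0.237 0.05 0 255;0.08 -0.237 0.05 0 255;0.08 -0.237 0.05 0 255;0.08 -0.237 0.078 0 255;0.08 -0.237 0.078 0 255;0.08 -0.237 0.078 0 255;0.08 -0.237 0.078 0 255")

```text
t: 2.78
position: [0.4467, -0.0137, 0.099]
tool_rot: [1.0, 0.002, -0.001, -0.0]
force: [-0.7, -0.4, 0.1]
finger_gap: 0.0007
```

```bash
python3 -c "
from h import *
delta([0.447,-0.0145,0.051],0)"
```

```text
t 2.7833 pos [ 0.4467 -0.0137  0.099 ] F [-0.7 -0.4  0.1] gap 0.0006908722087661855
[[ 1.     0.004 -0.002]
 [ 0.004 -1.     0.   ]
 [-0.002 -0.    -1.   ]]
rows d: [0.0004 0.0009 0.048 ] turn 0.25
```

Emit:
arm_command(increments="0 0.001 0.015 0 255;0 0.001 0.024 0 255;0 0.001 0.030 0 255;0 0.001 0.036 0 255;0 0.001 0.040 0 255;0 0.001 0.043 0 255;0 0.001 0.045 0 255;0 0.001 0.046 0 255")

```text
t: 3.45
position: [0.4468, -0.0173, 0.0543]
tool_rot: [1.0, 0.0, 0.0, 0.0]
force: [-0.8, -0.9, -0.3]
finger_gap: 0.0002
```

```bash
python3 -c "
from h import *
state()"
```

```text
t 3.45 pos [ 0.4468 -0.0173  0.0543] F [-0.8 -0.9 -0.3] gap 0.0002117213009479773
[[ 1.  0.  0.]
 [ 0. -1. -0.]
 [ 0.  0. -1.]]
```

No contact force shows, so I'll look before going on.

```bash
python3 - <<'E'
from h import *
p=cams.get_image('side'); f=p['frame'][150:280,220:400]
q=dict(p); cv2.imwrite('pics/press.png',cv2.cvtColor(cv2.resize(f,None,fx=4,fy=4,interpolation=cv2.INTER_CUBIC),cv2.COLOR_RGB2BGR))
for d in cams.pinpoint(p,'treadle_pad')[:2]: print(d['score'],W(p,d['at']))
state(); o=r.get_obs(); print(np.round(o['wrist_torque'],2), np.round(o['tau'],1))
P=np.array(o['position']); print('tip px',px(p,P-[0,0,.025]))
E
```

```text
0.91 [ 0.44932574 -0.01602604  0.04812936]
t 3.55 pos [ 0.4468 -0.0172  0.0544] F [-0.3  0.9 -0.3] gap 0.00034786975525980055
[[ 1.     0.001  0.   ]
 [ 0.001 -1.    -0.   ]
 [ 0.     0.    -1.   ]]
[-0.04  0.03 -0.03] [ -0.1 -48.  -11.9   0.   -0.1  -0. ]
tip px [311.58618333 223.4872106 ]
```

View pics/press.png

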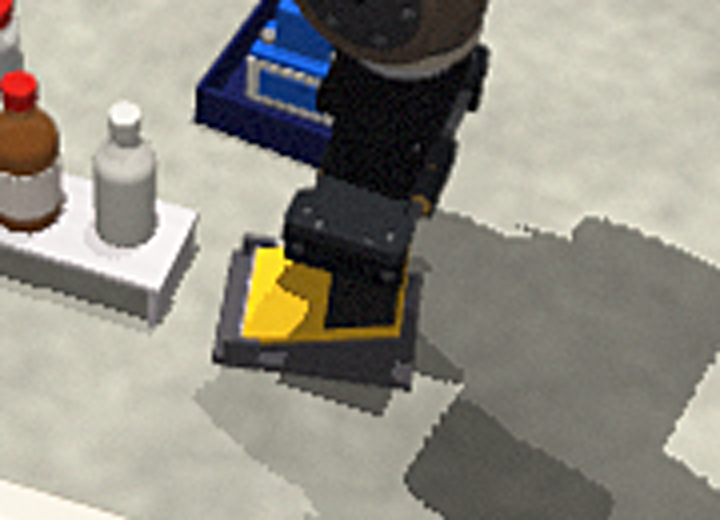

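The plate still looks raised, and the pad net says 48 mm. I'll check where the fingers really are with the wrist view and projections.

```bash
python3 - <<'E'
from h import *
p=cams.get_image('wrist'); s=cams.get_image('side'); t=cams.get_image('top')
P=np.array(r.get_obs()['position'])
f=s['frame'].copy()
for z,c in((-.025,(255,0,0)),(0,(0,255,0)),(.053,(0,255,255))):
  for dy in(-.09,-.06,0,.06,.09) if z>0 else (0,):
    u=px(s,P+[0,dy,z]); cv2.circle(f,tuple(int(round(a)) for a in u),1,c,-1); 
    print(z,dy,u)
f=cv2.resize(f[130:280,210:390],(600,500),interpolation=cv2.INTER_NEAREST)
w=cv2.resize(p['frame'],(666,500))
cv2.imwrite('pics/chk.png',cv2.cvtColor(cv2.resize(np.vstack([w,cv2.resize(f,(666,555))]),(500,600)) if 0 else np.hstack([cv2.resize(w,(400,300)),cv2.resize(f,(400,333))[:300]]),cv2.COLOR_RGB2BGR))
for q in(p,s,t):
  for d in cams.pinpoint(q,'treadle_pad')[:1]: print(d['score'],W(q,d['at']))
print('pad px in wrist',px(p,[.447,-.0145,.048]),'tip',px(p,P-[0,0,.025]))
E
```

```text
-0.025 0 [311.56391757 223.45649537]
0 0 [312.44560139 217.04394666]
0.053 -0.09 [325.45214208 178.44427317]
0.053 -0.06 [321.88642165 186.30215815]
0.053 0 [314.40577149 202.7874911 ]
0.053 0.06 [306.42022672 220.38547541]
0.053 0.09 [302.22187109 229.63751755]
0.56 [ 0.44643964 -0.01399198  0.04625261]
0.6 [ 0.44985157 -0.01470609  0.04745021]
0.62 [ 0.44715918 -0.01333478  0.04953465]
pad px in wrist [248.65554024 228.33966088] tip [253.0835707  218.46402649]
```

View pics/chk.png

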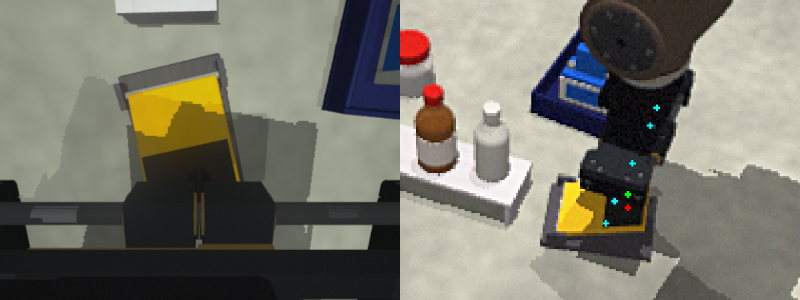

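```bash
python3 - <<'E'
from h import *
s=cams.get_image('side')
for z in(.053,.044,.025,.016): print(z,px(s,[.4155,.016,z]))
a=cv2.imread('pics/side0.png'); b=cv2.cvtColor(s['frame'],cv2.COLOR_RGB2BGR)
c=[cv2.resize(i[195:255,265:332],(400,358),interpolation=cv2.INTER_NEAREST) for i in(a,b)]
cv2.imwrite('pics/cmp.png',np.hstack(c)); o=r.get_obs(); print(o['t'],o['qpos'],o['tau'],o['force'])
E
```

```text
0.053 [320.40999751 230.88802202]
0.044 [320.03772954 233.19807965]
0.025 [319.26521495 237.99181245]
0.016 [318.9054851  240.22406647]
3.9 [-1.86299035e-01  5.05106542e-01  2.13918012e+00 -1.68005024e-04
  4.97010347e-01  1.38392876e+00] [-4.43116951e-03 -4.82989526e+01 -1.19523096e+01  2.39244208e-02
 -7.35668745e-02 -1.14695417e-04] [-0.05012831  0.6076861  -0.52706853]
```

View pics/cmp.png

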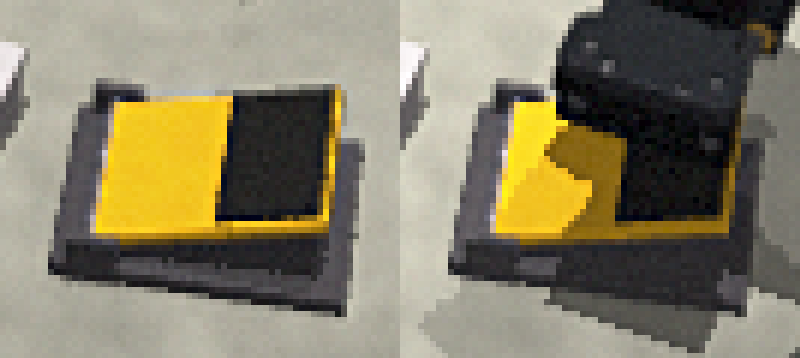

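The plate hasn't moved, yet the reported tip lies below its surface. I'll check the wrist camera's pose against known points on the treadle and stand.

```bash
python3 - <<'E'
from h import *
p=cams.get_image('wrist'); save(p,'w1')
print('cam centre',-np.array(p['R']).T@p['t'],'axis',p['R'][2])
P=np.array(r.get_obs()['position']);print('TCP',P)
a=np.radians(14);ex=np.array([np.cos(a),np.sin(a),0]);ey=np.array([-ex[1],ex[0],0]);pad=np.array([.447,-.0145,.048])
f=p['frame'].copy()
def dot(X,c):
    u=px(p,X);print(np.round(u));cv2.circle(f,(int(u[0]),int(u[1])),3,c,-1)
for y in(-.035,.035): dot(pad+.022*ex+y*ey+[0,0,.0-.0054],(255,0,0))   # pad front corners
for y in(-.038,.038): dot(pad+.08*ex+y*ey-[0,0,.023],(0,255,0)) # yellow hinge end approx
for y in(-.035,.035): dot([.569,.007+y,.04],(0,255,255)) # stand front
dot(P-[0,0,.025],(255,0,255)); dot(P,(255,255,255))
for t in['stand','treadle_base','bottle_white','cassette_blue','tray']:
    for d in cams.pinpoint(p,t)[:1]: print(t,d['score'],W(p,d['at']))
cv2.imwrite('pics/w1.png',cv2.cvtColor(f,cv2.COLOR_RGB2BGR))
E
```

```text
cam centre [ 0.51836315 -0.01780067  0.22795337] axis [-2.52545644e-01 -5.15249774e-04 -9.67584845e-01]
TCP [ 0.44675744 -0.01715133  0.05443756]
[295. 180.]
[186. 206.]
[277.  84.]
[161. 114.]
[273.  14.]
[145.  14.]
[253. 219.]
[253. 233.]
stand 0.57 [ 0.520532    0.00343207 -0.00164786]
treadle_base 0.93 [0.5216113  0.00613415 0.00209965]
```

View pics/w1.png

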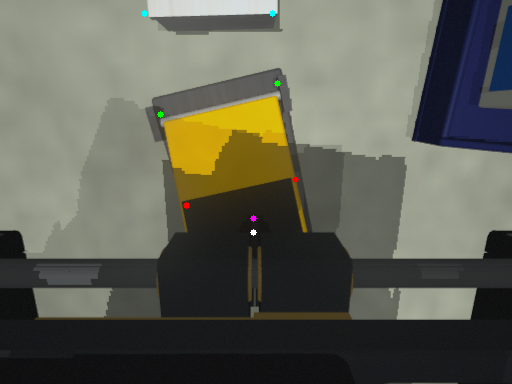

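Emit:
arm_command(increments="0 0 0.001 0 255;0 0 0.002 0 255;0 0 0.003 0 255;0 0 0.004 0 255;0 0 0.005 0 255;0 0 0.006 0 255;0 0 0.007 0 255;0 0 0.008 0 255")

```text
t: 4.87
position: [0.4466, -0.0172, 0.0463]
tool_rot: [1.0, 0.0, -0.0, 0.0]
force: [-1.6, -0.6, 3.7]
finger_gap: 0.0002
```

```bash
python3 - <<'E'
from h import *
state(); print(r.get_obs()['tau'])
p=cams.get_image('wrist'); P=np.array(r.get_obs()['position']); print('tip',px(p,P-[0,0,.025]))
s=cams.get_image('side'); print(px(s,P-[0,0,.025]))
g=lambda f:np.clip(f.astype(float)*5-20,0,255).astype(np.uint8)
a=cv2.resize(g(p['frame'][160:340,150:360]),(467,400),interpolation=cv2.INTER_NEAREST);b=cv2.resize(g(s['frame'][190:260,275:333]),(331,400),interpolation=cv2.INTER_NEAREST)
cv2.imwrite('pics/enh.png',cv2.cvtColor(np.hstack([a,b]),cv2.COLOR_RGB2BGR))
E
```

```text
t 4.8667 pos [ 0.4466 -0.0172  0.0463] F [-1.6 -0.6  3.7] gap 0.00024047837958237622
[[ 1.     0.001 -0.   ]
 [ 0.001 -1.    -0.   ]
 [-0.     0.    -1.   ]]
[ 2.32854020e-01 -4.73900163e+01 -1.16917571e+01  1.29838418e-01
 -4.54223100e-01  1.96431669e-03]
tip [253.14188048 218.47575441]
[311.37465692 225.59963413]
```

View pics/enh.png

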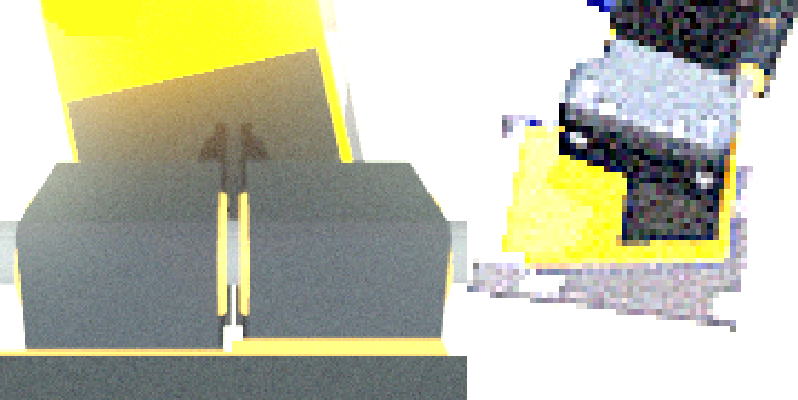

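Contact starts at 3.7 N (the preload) with the TCP at 0.0465, so the real fingertips sit about 20 mm further back than stated. I'll keep pressing and go by force.

Emit:
arm_command(increments="0 0 0.003 0 255;0 0 0.006 0 255;0 0 0.009 0 255;0 0 0.012 0 255;0 0 0.014 0 255;0 0 0.016 0 255;0 0 0.018 0 255;0 0 0.018 0 255")

```text
t: 5.63
position: [0.4461, -0.0172, 0.0279]
tool_rot: [1.0, 0.0, -0.001, -0.0]
force: [-3.4, -0.9, 6.8]
finger_gap: 0.0005
```

```bash
python3 - <<'E'
from h import *
state()
s=cams.get_image('side'); save(s,'s2')
for d in cams.pinpoint(s,'treadle_pad')[:1]: print(d['score'],W(s,d['at']))
E
```

```text
t 5.6333 pos [ 0.4461 -0.0172  0.0279] F [-3.4 -0.9  6.8] gap 0.0004527593029710079
[[ 1.     0.001 -0.002]
 [ 0.001 -1.     0.   ]
 [-0.002 -0.    -1.   ]]
0.76 [ 0.44343976 -0.01644436  0.03183365]
```

Almost at the stop (8 N expected). I'll press a little more.

Emit:
arm_command(increments="0 0 0.001 0 255;0 0 0.002 0 255;0 0 0.003 0 255;0 0 0.004 0 255;0 0 0.005 0 255;0 0 0.005 0 255;0 0 0.005 0 255;0 0 0.005 0 255")

```text
t: 6.4
position: [0.446, -0.0172, 0.0255]
tool_rot: [1.0, 0.0, 0.0, 0.0]
force: [-12.7, -2.4, 57.6]
finger_gap: 0.0006
```

```bash
python3 - <<'E'
from h import *
state()
s=cams.get_image('side'); save(s,'s2')
for d in cams.pinpoint(s,'treadle_pad')[:1]: print(d['score'],W(s,d['at']))
state()
E
```

```text
t 6.4 pos [ 0.446  -0.0172  0.0255] F [-12.7  -2.4  57.6] gap 0.0006283783560834318
[[ 1.     0.001  0.   ]
 [ 0.001 -1.    -0.   ]
 [ 0.     0.    -1.   ]]
0.73 [ 0.43982498 -0.01432208  0.0275349 ]
t 6.5 pos [ 0.446  -0.0172  0.0255] F [-13.3  -3.   57.2] gap 0.00035111631946459617
[[ 1.     0.001  0.   ]
 [ 0.001 -1.    -0.   ]
 [ 0.     0.    -1.   ]]
```

The treadle is on its stop: 57 N, pad at 28 mm, held for over 0.2 s. Now I'll rise and open the jaws.

Emit:
arm_command(increments="0 0 -0.02 0 255;0 0 -0.05 0 255;0 0 -0.09 0 255;0 0 -0.13 0 255;0 0 -0.165 0 255;0 0 -0.165 0 200;0 0.05 -0.165 0 100;0.03 0.08 -0.165 0 0")

```text
t: 7.17
position: [0.4703, -0.0913, 0.1888]
tool_rot: [1.0, 0.002, -0.0, 0.0]
force: [0.9, 0.5, 0.1]
finger_gap: 0.0153
```

```bash
python3 - <<'E'
from h import *
delta([0.545,-0.287,0.19],-4.5)
E
```

```text
t 7.1667 pos [ 0.4703 -0.0913  0.1888] F [0.9 0.5 0.1] gap 0.01531697109764862
[[ 1.     0.004 -0.   ]
 [ 0.004 -1.    -0.   ]
 [-0.     0.    -1.   ]]
rows d: [ 0.0739  0.196  -0.0012] turn 4.75
```

Emit:
arm_command(increments="0.014 0.04 0 1 0;0.028 0.08 0 2 0;0.042 0.12 0 3 0;0.056 0.155 0 4.5 0;0.069 0.19 0 4.5 0;0.069 0.19 0 4.5 0;0.069 0.19 0 4.5 0;0.069 0.19 0 4.5 0")

```text
t: 7.83
position: [0.5412, -0.2811, 0.1873]
tool_rot: [0.999, -0.039, -0.001, -0.0]
force: [1.3, 1.0, -0.2]
finger_gap: 0.0682
```

```bash
python3 - <<'E'
from h import *
P,R=state()
p=cams.get_image('wrist'); f=p['frame'].copy(); s=cams.get_image('side')
for q in(p,s):
  for t in['cassette_orange','cassette_blue','tray','treadle_pad']:
    for d in cams.pinpoint(q,t)[:1]: print(t,round(d['score'],2),np.round(W(q,d['at']),4))
O=P+0
for dz,c in((-.006,(0,255,0)),(.022,(255,0,255))):
  for dy in(-.0475,0,.0475):
    u=px(p,P+R@np.array([0,dy,0])+[0,0,dz]);cv2.circle(f,(int(u[0]),int(u[1])),3,c,-1);print(np.round(u))
g=np.clip(s['frame'][60:220,240:400].astype(float)*2,0,255).astype(np.uint8)
for z in(-.025,.003): 
  u=px(s,P+[0,0,z])-[240,60]; cv2.circle(g,(int(u[0]),int(u[1])),1,(0,255,255),-1)
g=cv2.resize(g,(384,384),interpolation=cv2.INTER_NEAREST)
cv2.imwrite('pics/w2.png',cv2.cvtColor(cv2.resize(np.hstack([f,g]),(800,343)),cv2.COLOR_RGB2BGR))
h=cv2.cvtColor(p['frame'],cv2.COLOR_RGB2HSV);H,S,V=[h[...,i].astype(int) for i in range(3)]
print('orange z=.05',rect(p,(H<20)&(S>120)&(V>80),0.051)); delta([0.545,-.287,.19],-4.5,P,R)
E
```

```text
t 7.8333 pos [ 0.5412 -0.2811  0.1873] F [ 1.3  1.  -0.2] gap 0.06816749646992872
[[ 0.997 -0.078 -0.001]
 [-0.078 -0.997  0.001]
 [-0.001 -0.001 -1.   ]]
cassette_orange 0.76 [ 0.5491 -0.2874  0.0091]
tray 0.67 [ 0.5486 -0.2358  0.0022]
cassette_orange 0.93 [ 0.5402 -0.2838  0.0063]
cassette_blue 0.96 [ 0.5561 -0.1907  0.005 ]
tray 0.91 [ 0.5498 -0.2357 -0.0016]
treadle_pad 0.67 [ 0.4467 -0.0171  0.0534]
[177. 229.]
[253. 229.]
[330. 229.]
[164. 249.]
[253. 249.]
[342. 249.]
orange z=.05 (array([ 0.54514795, -0.28569165]), array([35.30974197, 66.87405396]), 80.3673095703125, array([ 240,  144,   39,   66, 2026], dtype=int32))
rows d: [ 0.0043  0.0056 -0.0027] turn 0.03
```

View pics/w2.png

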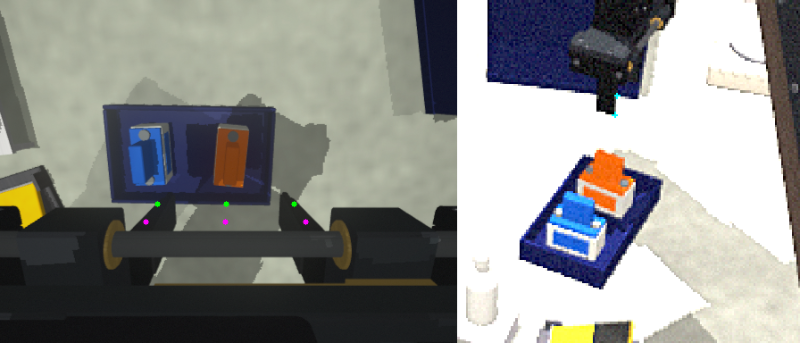

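The jaws are opening and the orange fin lies between them. The finger spread in this view also puts the tips about at the TCP, as the press did (tip ≈ TCP z + 3 mm). I'll centre, turn to about −8° and descend partway.

Emit:
arm_command(increments="0 0 0 3 0;0 0 0.02 3 0;0 0 0.04 3 0;0 0 0.06 3 0;0 0 0.07 3 0;0 0 0.07 3 0;0 0 0.07 3 0;0 0 0.07 3 0")

```text
t: 9.0
position: [0.5421, -0.2819, 0.1194]
tool_rot: [0.998, -0.065, 0.001, 0.0]
force: [-0.6, 0.3, 0.0]
finger_gap: 0.095
```

```bash
python3 - <<'E'
from h import *
P,R=state()
p=cams.get_image('wrist'); save(p,'w3')
for d in cams.pinpoint(p,'cassette_orange')[:1]: print(d['score'],np.round(W(p,d['at']),4))
h=cv2.cvtColor(p['frame'],cv2.COLOR_RGB2HSV);H,S,V=[h[...,i].astype(int) for i in range(3)]
print('orange z=.05',rect(p,(H<20)&(S>120)&(V>80),0.051)); 
c=np.array([.545,-.2865,0]); f=p['frame'].copy()
for yaw,col in((-7.5,(0,255,0)),):
    a=np.radians(yaw);ex=np.array([np.cos(a),np.sin(a),0]);ey=np.array([-ex[1],ex[0],0])
    for z,hx,hy in((.051,.035,.018),(.089,.02,.007)):
        q=np.array([px(p,c+sx*hx*ex+sy*hy*ey+[0,0,z]) for sx,sy in((1,1),(1,-1),(-1,-1),(-1,1))]).astype(int)
        cv2.polylines(f,[q],True,col,1)
cv2.imwrite('pics/w3.png',cv2.cvtColor(f,cv2.COLOR_RGB2BGR))
E
```

```text
t 9.0 pos [ 0.5421 -0.2819  0.1194] F [-0.6  0.3  0. ] gap 0.09502172888223999
[[ 0.992 -0.13   0.001]
 [-0.13  -0.992 -0.001]
 [ 0.001  0.001 -1.   ]]
0.77 [ 0.5467 -0.2866  0.0065]
orange z=.05 (array([ 0.54413623, -0.28564496]), array([35.23797607, 69.35483551]), 80.73709869384766, array([ 236,  155,   46,   83, 3256], dtype=int32))
```

View pics/w3.png

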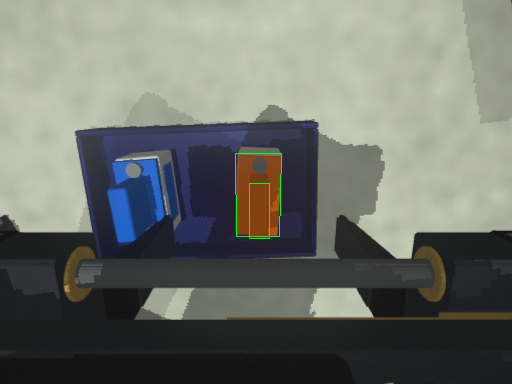

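The predicted outline of lid and fin fits the picture exactly. I'll make a small centring shift and descend.

Emit:
arm_command(increments="0.0036 0.0042 0.01 0.5 0;0.0036 0.0042 0.025 0.5 0;0.0036 0.0042 0.04 0.5 0;0.0036 0.0042 0.05 0.5 0;0.0036 0.0042 0.058 0.5 0;0.0036 0.0042 0.062 0.5 0;0.0036 0.0042 0.064 0.5 0;0.0036 0.0042 0.065 0.5 0")

```text
t: 9.77
position: [0.5448, -0.2863, 0.0534]
tool_rot: [0.998, -0.069, 0.0, 0.0]
force: [0.3, -0.4, 0.3]
finger_gap: 0.0955
```

```bash
python3 - <<'E'
from h import *
P,R=state()
s=cams.get_image('side'); w=cams.get_image('wrist')
g=np.clip(s['frame'][100:190,260:360].astype(float)*2,0,255).astype(np.uint8)
g=cv2.resize(g,(426,384),interpolation=cv2.INTER_NEAREST)
cv2.imwrite('pics/w4.png',cv2.cvtColor(cv2.resize(np.hstack([np.clip(w['frame'].astype(int)*2,0,255).astype(np.uint8),g]),(800,328)),cv2.COLOR_RGB2BGR))
for d in cams.pinpoint(s,'cassette_orange')[:1]: print(d['score'],np.round(W(s,d['at']),4))
E
```

```text
t 9.7667 pos [ 0.5448 -0.2863  0.0534] F [ 0.3 -0.4  0.3] gap 0.09549967829114807
[[ 0.99  -0.138  0.   ]
 [-0.138 -0.99  -0.   ]
 [ 0.     0.    -1.   ]]
0.87 [ 0.5398 -0.2876  0.0072]
```

View pics/w4.png

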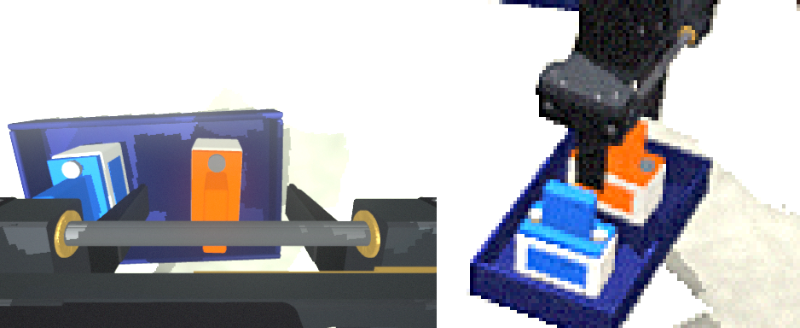

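No contact force, and the fingers straddle the fin. Closing.

Emit:
arm_command(increments="0 0 0 0 255;0 0 0 0 255;0 0 0 0 255;0 0 0 0 255;0 0 0 0 255;0 0 0 0 255;0 0 0 0 255;0 0 0 0 255")

```text
t: 10.58
position: [0.5446, -0.2862, 0.0534]
tool_rot: [0.998, -0.069, 0.0, 0.0]
force: [0.6, -1.0, 0.2]
finger_gap: 0.0473
```

Emit:
arm_command(increments="0 0 0 0 255;0 0 0 0 255;0 0 0 0 255;0 0 0 0 255;0 0 0 0 255;0 0 0 0 255;0 0 0 0 255;0 0 0 0 255")

```text
t: 11.25
position: [0.5446, -0.2862, 0.0533]
tool_rot: [0.998, -0.069, -0.0, 0.0]
force: [-0.1, 1.3, -0.6]
finger_gap: 0.0142
```

```bash
python3 -c "
from h import *
state()"
```

```text
t 11.25 pos [ 0.5446 -0.2862  0.0533] F [-0.1  1.3 -0.6] gap 0.014160725152824325
[[ 0.99  -0.138 -0.   ]
 [-0.138 -0.99  -0.   ]
 [-0.     0.    -1.   ]]
```

Gripped at 14 mm, which is the fin's thickness. Lifting.

Emit:
arm_command(increments="0 0 -0.005 0 255;0 0 -0.02 0 255;0 0 -0.045 0 255;0 0 -0.075 0 255;0 0 -0.11 0 255;0 0 -0.145 0 255;0 0 -0.175 0 255;0 0 -0.205 0 255")

```text
t: 11.92
position: [0.5443, -0.286, 0.2606]
tool_rot: [0.998, -0.069, 0.0, 0.0]
force: [0.7, 0.5, -0.9]
finger_gap: 0.014
```

Emit:
arm_command(increments="0 0 0 0 255;0 0 0 0 255;0 0 0 0 255;0 0 0 0 255;0 0 0 0 255;0 0 0 0 255;0 0 0 0 255;0 0 0 0 255")

```text
t: 12.58
position: [0.5446, -0.2862, 0.2579]
tool_rot: [0.998, -0.069, -0.0, -0.0]
force: [1.0, 0.4, -0.1]
finger_gap: 0.0143
```

```bash
python3 - <<'E'
from h import *
P,R=state()
for n in('side','top'):
  q=cams.get_image(n)
  for t in('cassette_orange','cassette_blue'):
    for d in cams.pinpoint(q,t)[:1]: print(n,t,d['score'],np.round(W(q,d['at']),4))
  for d in cams.pinpoint(q,'reader_window')[:1]: print('win',d['score'],np.round(W(q,d['at']),4))
print(P-[.5446,-.2862,.0533]); delta([.594,.265,.2585],3,P,R)
E
```

```text
t 12.5833 pos [ 0.5446 -0.2862  0.2579] F [ 1.   0.4 -0.1] gap 0.014266736361660374
[[ 0.99  -0.139 -0.001]
 [-0.139 -0.99   0.   ]
 [-0.001 -0.    -1.   ]]
side cassette_orange 0.63 [ 0.543  -0.2839  0.2104]
win 0.59 [0.598  0.2656 0.0367]
top cassette_orange 0.27 [0.6745 0.0129 0.0358]
top cassette_blue 0.9 [ 0.5541 -0.1917  0.0031]
win 0.66 [0.5952 0.2673 0.0325]
[-2.14458568e-05 -6.42237177e-06  2.04646462e-01]
rows d: [-2.740e-02 -5.527e-01 -4.000e-04] turn -10.96
```

Lifted to about 0.21 m. Now carrying it over the bottles.

Emit:
arm_command(increments="-0.001 -0.02 0 0 255;-0.0025 -0.05 0 -1 255;-0.004 -0.085 0 -2 255;-0.006 -0.12 0 -3 255;-0.0075 -0.155 0 -4 255;-0.009 -0.19 0 -5 255;-0.011 -0.225 0 -6 255;-0.0125 -0.26 0 -6 255")

```text
t: 13.65
position: [0.5681, -0.0253, 0.2586]
tool_rot: [1.0, -0.017, 0.0, 0.0]
force: [0.9, 0.4, -1.1]
finger_gap: 0.0136
```

```bash
python3 -c "
from h import *
delta([.595,.2655,.258],3)"
```

```text
t 13.65 pos [ 0.5681 -0.0253  0.2586] F [ 0.9  0.4 -1.1] gap 0.013585150670388579
[[ 0.999 -0.033  0.   ]
 [-0.033 -0.999 -0.   ]
 [ 0.     0.    -1.   ]]
rows d: [ 0.0172 -0.2916  0.0005] turn -4.91
```

Emit:
arm_command(increments="0.002 -0.035 0 -1 255;0.004 -0.07 0 -2 255;0.006 -0.105 0 -3 255;0.008 -0.14 0 -4 255;0.01 -0.175 0 -4.9 255;0.012 -0.21 0 -4.9 255;0.014 -0.24 0 -4.9 255;0.015 -0.265 0 -4.9 255")

```text
t: 14.32
position: [0.5922, 0.2397, 0.2583]
tool_rot: [1.0, 0.026, 0.0, -0.0]
force: [0.6, -0.7, -2.1]
finger_gap: 0.0137
```

Emit:
arm_command(increments="0.001 -0.013 0.02 0 255;0.002 -0.022 0.04 0 255;0.002 -0.024 0.06 0 255;0.002 -0.024 0.08 0 255;0.002 -0.024 0.09 0 255;0.002 -0.024 0.1 0 255;0.002 -0.024 0.1 0 255;0.002 -0.024 0.1 0 255")

```text
t: 14.98
position: [0.5933, 0.2613, 0.1587]
tool_rot: [1.0, 0.025, 0.0, 0.0]
force: [-0.3, 0.9, -0.8]
finger_gap: 0.0141
```

```bash
python3 - <<'E'
from h import *
P,R=state()
for n in('side','top','wrist'):
  q=cams.get_image(n)
  for t in('cassette_orange','reader_window','reader'):
    for d in cams.pinpoint(q,t)[:1]: print(n,t,round(d['score'],2),np.round(W(q,d['at']),4))
  h=cv2.cvtColor(q['frame'],cv2.COLOR_RGB2HSV);H,S,V=[h[...,i].astype(int) for i in range(3)]
  if n=='wrist':
    print('orange', rect(q,(H<20)&(S>120)&(V>80),P[2]-.0533+.051)); print('green',rect(q,(H>40)&(H<90)&(S>100),.036)); save(q,'w5')
  if n=='side': print('green',rect(q,(H>40)&(H<90)&(S>80)&(np.arange(384)[:,None]>255),.036))
delta([.595,.2655,.09],3,P,R)
E
```

```text
t 14.9833 pos [0.5933 0.2613 0.1587] F [-0.3  0.9 -0.8] gap 0.014134092342535329
[[ 0.999  0.051  0.   ]
 [ 0.051 -0.999 -0.   ]
 [ 0.     0.    -1.   ]]
side cassette_orange 0.77 [0.5897 0.2592 0.1084]
side reader_window 0.77 [0.5993 0.2673 0.036 ]
side reader 0.96 [0.5923 0.2663 0.004 ]
green (array([0.59347137, 0.26480609]), array([103.01557159,  68.94073486]), 3.4273717403411865, array([183, 274,  54,  38, 246], dtype=int32))
top cassette_orange 0.62 [0.5944 0.2582 0.1089]
top reader_window 0.95 [0.5931 0.2661 0.0335]
top reader 0.82 [ 0.595   0.2625 -0.0017]
wrist cassette_orange 0.91 [0.5978 0.259  0.1127]
orange (array([0.60140375, 0.26095862]), array([52.29315186, 34.43495178]), 3.361849069595337, array([ 225,  176,   59,   83, 3248], dtype=int32))
green (array([0.63601868, 0.26738327]), array([17.89836121, 69.3374176 ]), 2.9445698261260986, array([213, 131,  74,  20, 440], dtype=int32))
rows d: [ 0.0019 -0.0041  0.0687] turn -0.08
```

View pics/w5.png

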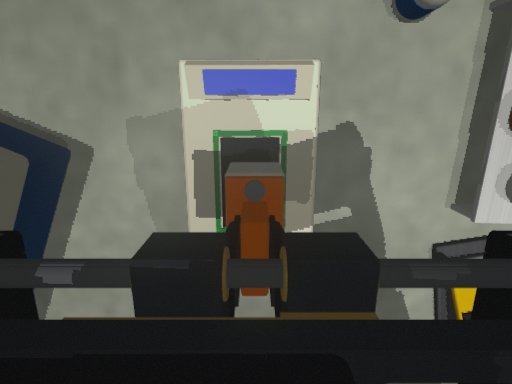

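Level and aligned (yaw about 3°, slightly short in y). I'll centre and descend most of the way.

Emit:
arm_command(increments="0.001 -0.0055 0.01 -0.1 255;0.001 -0.0055 0.02 -0.1 255;0.001 -0.0055 0.03 -0.1 255;0.001 -0.0055 0.04 -0.1 255;0.001 -0.0055 0.047 -0.1 255;0.001 -0.0055 0.052 -0.1 255;0.001 -0.0055 0.054 -0.1 255;0.001 -0.0055 0.055 -0.1 255")

```text
t: 16.25
position: [0.5937, 0.2669, 0.1029]
tool_rot: [1.0, 0.026, -0.0, 0.0]
force: [-0.1, 0.3, -1.3]
finger_gap: 0.0138
```

```bash
python3 - <<'E'
from h import *
P,R=state()
for k in range(2):
 for n in('side','top','wrist'):
  q=cams.get_image(n)
  for t in('cassette_orange','reader_window'):
    for d in cams.pinpoint(q,t)[:1]: print(n,t,round(d['score'],2),np.round(W(q,d['at']),4))
  if n=='side' and k: s=q
f=s['frame'].copy()
a=np.radians(3);ex=np.array([np.cos(a),np.sin(a),0]);ey=np.array([-ex[1],ex[0],0]);c=np.array([P[0],P[1]-.001,P[2]-.0483])
for hx,hy,z,o,col in((.035,.018,0,c,(255,0,255)),(.045,.028,0,np.array([.5945,.2655,.036]),(0,255,255))):
    qd=np.array([px(s,o+sx*hx*ex+sy*hy*ey)*16 for sx,sy in((1,1),(1,-1),(-1,-1),(-1,1))]).astype(int); cv2.polylines(f,[qd],True,col,1,shift=4)
g=np.hstack([s['frame'][220:345,145:265],f[220:345,145:265]])
cv2.imwrite('pics/w6.png',cv2.cvtColor(cv2.resize(g,(800,417),interpolation=cv2.INTER_NEAREST),cv2.COLOR_RGB2BGR))
E
```

```text
t 16.25 pos [0.5937 0.2669 0.1029] F [-0.1  0.3 -1.3] gap 0.013847993321093674
[[ 0.999  0.053 -0.   ]
 [ 0.053 -0.999 -0.   ]
 [-0.     0.    -1.   ]]
side cassette_orange 0.79 [0.5938 0.2649 0.0549]
side reader_window 0.71 [0.5988 0.266  0.0356]
top cassette_orange 0.69 [0.5971 0.2657 0.0572]
top reader_window 0.95 [0.5938 0.2684 0.0307]
wrist cassette_orange 0.66 [0.5958 0.264  0.0557]
side cassette_orange 0.71 [0.5904 0.266  0.0562]
side reader_window 0.94 [0.5987 0.2657 0.038 ]
top cassette_orange 0.75 [0.592  0.2633 0.0543]
top reader_window 0.86 [0.5931 0.2648 0.0329]
wrist cassette_orange 0.78 [0.5968 0.2643 0.0552]
```

View pics/w6.png

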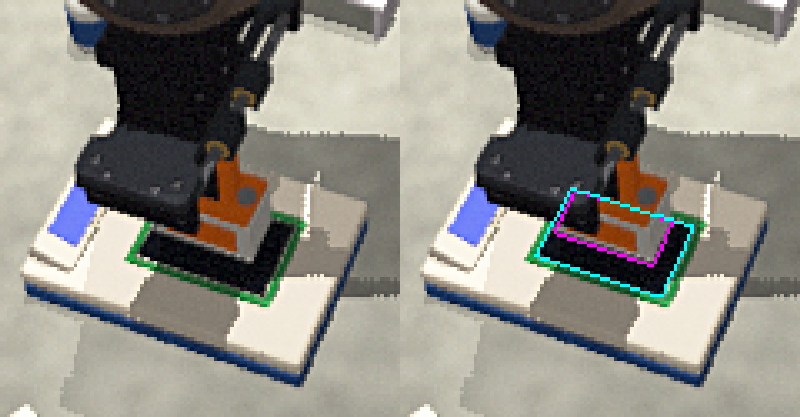

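The overlay fits: centred within about 2 mm, underside near 55 mm. I'll lower the last 8 mm and hold.

Emit:
arm_command(increments="0.0005 -0.0005 0.001 0 255;0.0005 -0.0005 0.003 0 255;0.0005 -0.0005 0.005 0 255;0.0005 -0.0005 0.007 0 255;0.0005 -0.0005 0.008 0 255;0.0005 -0.0005 0.008 0 255;0.0005 -0.0005 0.008 0 255;0.0005 -0.0005 0.008 0 255")

```text
t: 17.82
position: [0.5943, 0.2675, 0.0954]
tool_rot: [1.0, 0.027, 0.0, 0.0]
force: [-0.1, -0.6, -1.0]
finger_gap: 0.0138
```

Emit:
arm_command(increments="0 0 0 0 255;0 0 0 0 255;0 0 0 0 255;0 0 0 0 255;0 0 0 0 255;0 0 0 0 255;0 0 0 0 255;0 0 0 0 255")

```text
t: 18.48
position: [0.5942, 0.2675, 0.0953]
tool_rot: [1.0, 0.027, 0.0, 0.0]
force: [0.4, -0.5, -1.6]
finger_gap: 0.0139
```

```bash
python3 - <<'E'
from h import *
P,R=state()
for n in('side','top','wrist'):
  q=cams.get_image(n)
  for t in('cassette_orange','treadle_pad','bottle_white','bottle_amber','bottle_green','cassette_blue','specimen_cup','dropper'):
    for d in cams.pinpoint(q,t)[:1]:
      if d['score']>.45: print(n,t,round(d['score'],2),np.round(W(q,d['at']),4))
state()
E
```

```text
t 18.4833 pos [0.5942 0.2675 0.0953] F [ 0.4 -0.5 -1.6] gap 0.013917349355620747
[[ 0.999  0.053  0.   ]
 [ 0.053 -0.999 -0.   ]
 [ 0.     0.    -1.   ]]
side cassette_orange 0.78 [0.5922 0.2663 0.0477]
side treadle_pad 0.7 [ 0.4477 -0.0117  0.0473]
side bottle_white 0.55 [0.6065 0.003  0.0409]
side cassette_blue 0.57 [ 0.5581 -0.1917  0.0015]
side specimen_cup 0.69 [0.6085 0.0047 0.0415]
side dropper 0.59 [0.7686 0.1237 0.002 ]
top cassette_orange 0.54 [0.5962 0.2688 0.0452]
top treadle_pad 0.71 [ 0.4469 -0.0166  0.0495]
top bottle_white 0.8 [0.6064 0.0015 0.0415]
top bottle_amber 0.96 [0.6737 0.0118 0.0388]
top cassette_blue 0.9 [ 0.5517 -0.1909  0.0031]
top specimen_cup 0.6 [ 7.751e-01 -1.329e-01  3.000e-04]
top dropper 0.64 [ 0.7735  0.1234 -0.004 ]
wrist cassette_orange 0.9 [0.5961 0.266  0.0488]
t 19.8333 pos [0.5943 0.2675 0.0953] F [-0.3  0.1 -1.7] gap 0.013955841515967132
[[ 0.999  0.053  0.   ]
 [ 0.053 -0.999 -0.   ]
 [ 0.     0.    -1.   ]]
```

Everything checks out, so I'm handing in.

```bash
python3 -c "
from h import *
print(order.sign_off()); state()"
```

```text
the job is handed in; nothing more can be done
None
the job is handed in; nothing more can be done
```

The treadle was pressed to its stop, and the orange cassette was lifted by its fin and carried over the bottles. I handed the job in at about 20 s with it held over the reader window; the sign-off gives no verdict.

**Last checks:**
- **Treadle:** it reached its stop at 57 N with the pad about 28 mm up, held for more than 0.2 s. It is back up, with the pad at about 48 mm.
- **Cassette position:** the cameras put it at about (0.595, 0.267), with the window centre at about (0.595, 0.2655). Its underside is at about 47 mm, roughly 11 mm above the glass.
- **Cassette attitude:** the tool's yaw matches the reader's at about 3°, and the tool reads vertical. The grip is steady at 13.9 mm, the pose is unchanging, and there is no sign of contact with the reader.
- **Other objects:** the blue cassette, white and amber bottles, cup and dropper were found at their starting places within a few millimetres.

**Disagreements:**
- **Fingertips:** the stated 25 mm tip reach did not hold. Contact with the pad put the fingertips about 3 mm behind the TCP, so my first press stopped short in the air and I used the measured value from then on.
- **Green bottle:** the last check did not report it clearly, so I have no final position for it. The cassette passed over the row with its underside about 50 mm above the tallest bottle.
- **Cup:** in the side view the cup was mistaken for the white bottle. The top view put it in place.

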